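File a slide case upright beside the microscope

ROBOT

A 6-joint arm with a two-finger parallel gripper is mounted at the origin on the work surface. World frame = base frame: x ahead of the robot, y to its left, z up, the work surface at z = 0. Lengths are in m, angles in rad, forces in N, time in s.
With the tool pointing down it reaches from about 0.35 to 0.85 m from the base axis. Payload 8.1 kg.
Tool frame: the origin (TCP) lies at the centre of the arm's flange, where the gripper is bolted on; the fingertips stand 186 mm ahead of it and the grasp point (between the pads) lies 167 mm ahead of it (robot.grasp_offset is the distance from the TCP to the grasp point, in m); z points along the fingers, y is the line along which they close (so a half turn about z gives the same grasp; the last joint's range is limited). The gripper opens to 93 mm and grips with 3 to 60 N. Pads are 15 mm wide; open, the fingers measure 128 mm over their backs; the gripper's body (75 mm by 188 mm) begins 65 mm behind the grasp point.
Start: joints at [-1.395, 0.13, 1.488, -0, 1.523, -0.085], TCP at [0.155, -0.58, 0.405] pointing down, gripper open.
Joint ranges: [-2.96, 2.96], [-0.89, 2.26], [0.02, 2.5], [-1.34, 4.48], [0, 2.73], [-2.66, 2.66]. Speed limits (rad/s): [2.39, 2.39, 2.79, 3.14, 3.14, 3.14].

INTERFACE

Orientations are given as a rotation vector (axis times angle).
In Python, from plant import robot gives the robot as it stands.
- The arm moves only by the tool drive_tool, never from a script. Its argument "moves" is one flat list of numbers, 7 for each row, row after row: the finger opening in mm, from 0 to 93, then the shift along the tool's x, y, z in mm, then the turn, a rotation vector about the tool's x, y, z in degrees. A call has 1 to 8 rows; each row shifts and turns the commanded pose from where the row before left it, along the tool's axes as they then stand; what a row does not reach is not made up. A row lasts 1/10 s, in which the tool goes at most 50 mm and 8.59 degrees, less where a joint would pass 70% of its speed; a pose out of reach is approached as far as the arm can. A call is refused whole if a number of a shift passes 50 or a number of a turn 8.59, either way. A call with a gripper value outside its range is refused whole. The fingers move at their own pace and stop on an object; "grip_force" is the grip in N (left out, the last holds). Time passes only in rows, so rows that do not move let the fingers close. It gives the time, the measured TCP pose, the force, the opening and the grip force at its end, in the units of the state.
- robot.read_state(): the state, without advancing time (a new reading comes with each control period).
- robot.read_camera(name): name is "scene" or "top"; returns a dict with "color" (480x640x3 uint8, red, green, blue), "depth" (480x640 float32, m along the optical axis (not along the pixel's ray), 0 where there is no reading), "mtx" (3x3 intrinsics, pixels), "R" (3x3) and "t" (3): a world point X has camera coordinates R X + t. Camera axes: x right, y down, z forward; pixel columns grow to the right and rows downward; lengths in m; the calibration is good to about 2 mm. A picture is of the moment at which its call begins.
- robot.close_job(): hands the job in; it is judged then, once.
The state is a dict: "t": time; "q": joint angles; "dq": joint speeds; "joint_torque": joint torques, N m; "tool_pos": TCP position; "orientation": TCP orientation; "force": force on the tool from outside, world axes, zero at the start; "wrist_torque": the same for the moment, N m; "opening": finger opening in m; "gripper_force": force on a finger pad.
Only numpy, scipy, OpenCV 4.12 (cv2) and the standard library are available. Lean on these libraries where they do the work, as an engineer would, in place of code of your own. Each camera call takes 0.05 s, during which the arm holds its last target. There are 200 camera calls.

TASK

The blue slide case lies flat on the bench in front of the aluminium file. It is full of glass, so do not lift it off the bench: slide it in between the file's cheeks and tip it up so that it stands upright on its hinge edge, the white-striped finger rim at the top, square and close against the row of cases already filed. Do not let it slam down, do not disturb the filed cases or the other things on the bench, and leave it standing on its own.

Things in the scene. Friction and masses are not known exactly. Their poses are not given: they have to be found in the camera images.
- case: Blue plastic slide case, 0.26-0.48 kg, flat at first. Tray 90 (x) x 140 (y) x 30 mm high; on it a lid 10 mm thick (z 30-40) that on the -x side sticks out 16 mm past the tray, the white-striped finger rim, underside 30 mm above the bench. Overall 106 x 140 x 40 mm. Origin: centre of the tray underside; x from rim to hinge edge, z out through the lid. Upright: x points down.
- case_rim (a point): Middle of the rim's lower outer edge, at (-61, 0, 30) mm in the case frame.
- case_hinge (a point): Middle of the lower edge of the hinge side, at (45, 0, 0) mm in the case frame. The hinge side is the 40 x 140 mm face at x = 45 mm on which the case shall stand.
- case_mid (a point): Middle of the tray's plan at half thickness, at (0, 0, 20) mm in the case frame; upright it is 45 mm above the bench.
- file: Fixed aluminium file: back panel 70 mm high at x = 83 to 87 mm; two cheeks 30 mm high, 4 mm thick, from x = -50 to 87 mm, inner faces at y = -105 and 105 mm. No floor: cases stand on the bench. Origin on the bench, centre line, at the front of the row of filed cases; x points to the back panel (roughly the robot's right, world -y), y along the row (roughly away from the robot).
- case_green: Loose green case of the same kind and size, already filed upright, rim at the top. Origin: centre of its foot on the bench; z up; 40 mm thick along x, 140 mm along y, 106 mm high. Its top 16 mm (the rim) is only the 10 mm thick lid, on the back panel's side. Green and grey stand one behind the other in either order.
- case_grey: Loose grey case, the same as the green one. Origin: centre of its foot on the bench; z up; 40 mm thick along x, 140 mm along y, 106 mm high. Its top 16 mm (the rim) is only the 10 mm thick lid, on the back panel's side.
- mouse: Black computer mouse, about 80 x 60 x 35 mm. Origin under it. Leave alone.
- dish: Clear shallow culture dish, 90 mm across, 16 mm high. Origin under its centre. Leave alone.
- tipbox: White box with orange lid, 85 x 120 x 67 mm. Origin under its centre. Leave alone.
- tuberack: Yellow rack 120 x 60 x 50 mm with tubes up to 82 mm high. Origin under its centre. Leave alone.
- bottle: Amber bottle, 56 mm across, 110 mm high. Origin under its centre. Leave alone.
Mind the look-alikes: they are no part of the job. Of the things shaped like the case_green, the green one is meant.

How it is judged:
At the end, for the whole second after the job is handed in: The blue case stands at rest on its hinge edge on the bench, rim at the top, within 4 degrees of upright and 0.1 rad of square to the file, its middle within 36 mm of the centre line, 14 mm or less from the row; both filed cases stand upright within 0.08 rad (angle between case's own x axis and vertical above 3.07 rad and height (world z) of case_hinge below 0.008 m and x of case_mid in the frame of file between -0.034 and 0 m and y of case_mid in the frame of file between -0.036 and 0.036 m and angle between the z axis of case and the x axis of file, either way round below 0.1 rad and linear speed of case below 0.02 m/s and angular speed of case below 0.1 rad/s and angle between each of case_green, case_grey's own z axis and vertical below 0.08 rad); the robot touches nothing.
It fails at once if the blue case is lifted off the bench (its hinge edge rises more than 30 mm) (height (world z) of case_hinge above 0.03 m).
It fails at once if the blue case is slammed down (turning faster than 5 rad/s) (angular speed of case above 5 rad/s).
It fails at once if a filed case is shifted more than 20 mm (distance of any of case_green, case_grey from where it was at the start of the episode above 0.02 m).
It fails at once if the mouse, dish, tip box, tube rack or bottle is shifted more than 30 mm (distance of any of mouse, dish, tipbox, tuberack, bottle from where it was at the start of the episode above 0.03 m).
It also fails if it takes over 72 s, if anything falls off the work surface, if the arm or the gripper's body presses on something with over 40 N, if the wrist force passes 120 N, or if a joint passes its speed limit or range.

## Working session

There is one attempt and no reset: what is moved stays moved. The work goes in short steps, Python scripts to look and compute and a tool call to move; the robot and the scene stay as the last step left them, time stands still between calls to the robot, and variables do not carry over. Pictures are saved under pics/ and viewed, at most 10 in all, crops included, and the job is handed in when it is done.

Besides the shell and the picture viewer there is one more tool, called after ">>>" in YAML: its name, and indented under it one key for each argument. drive_tool: Moves the arm, as the interface text tells. Its arguments: {"type":"object","properties":{"moves":{"type":"array","items":{"type":"number"}},"grip_force":{"type":"number"}},"required":["moves"]}

```bash
mkdir -p pics; cat > h.py <<'E'
import numpy as np,cv2
from plant import robot
def snap(n,f=None):
    c=robot.read_camera(n)
    if f: cv2.imwrite('pics/'+f,c['color'][:,:,::-1])
    return c
def pts(c):
    v,u=np.mgrid[:480,:640]; d=c['depth'].astype(float)
    r=np.stack([u,v,np.ones_like(u)],-1)@np.linalg.inv(c['mtx']).T
    return (r*d[...,None]-c['t'])@c['R']
def ray(c,u,v,z):
    o=-c['R'].T@c['t']; r=c['R'].T@(np.linalg.inv(c['mtx'])@[u,v,1.])
    return o+r*(z-o[2])/r[2]
E
python3 - <<'E'
from h import *
for n in('top','scene'):
    c=snap(n,n+'0.png'); np.savez(n+'0.npz',**c); print(n,c['t'],-c['R'].T@c['t'])
print(robot.read_state())
E
```

```text
top [-1.28484501e-04  5.24462234e-01  1.12602942e+00] [ 4.13780902e-01 -4.02772710e-04  1.17123358e+00]
scene [-0.130849   -0.27677744  1.55952809] [ 1.40100393 -0.24024235  0.71086334]
{'t': 0.1, 'q': array([-1.39536464e+00,  1.31069963e-01,  1.48917418e+00, -1.49536483e-05,
        1.52303874e+00, -8.53782089e-02]), 'dq': array([ 0.00145379, -0.00039741, -0.0014531 , -0.00026172, -0.00110351,
       -0.00052805]), 'joint_torque': array([ 1.71674659e-03, -5.61342967e+01, -4.93094552e+01,  7.70230824e-02,
        2.90569203e-02, -8.58701560e-05]), 'tool_pos': array([ 0.15471149, -0.57948701,  0.40379938]), 'orientation': array([-3.11324472e+00, -4.08300730e-01,  1.42866753e-04]), 'force': array([ 0.10700528, -0.12091232, -0.3179209 ]), 'wrist_torque': array([-0.00346086,  0.01137873,  0.00598283]), 'gripper_force': 0.0, 'opening': 0.09315063564537847}
```

View pics/top0.png

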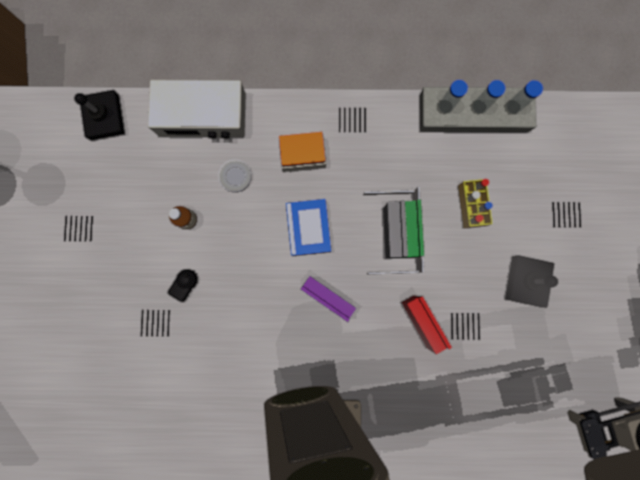

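View pics/scene0.png

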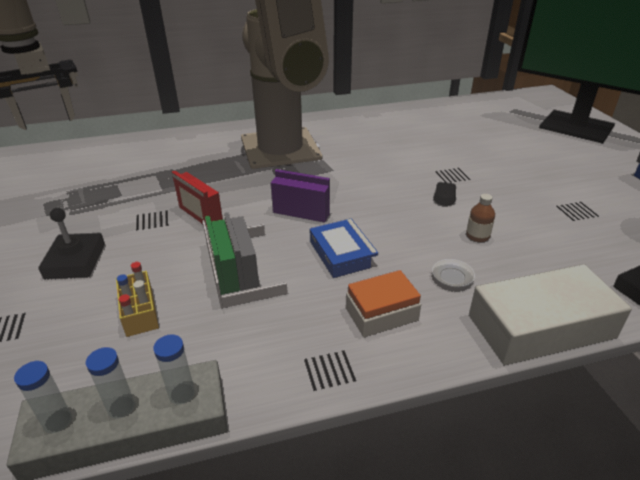

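The top view shows the blue case flat at (308,227), rim on the left. The file spans x 365-422, y 190-272, with grey at (396,229) in front and green at (413,229) behind. The tip box is at (303,150), the purple look-alike at (328,298) and the red one at (427,324). The scene view agrees.

```bash
python3 - <<'E'
from h import *
c=dict(np.load('top0.npz')); P=pts(c); hsv=cv2.cvtColor(c['color'],cv2.COLOR_RGB2HSV)
def rect(m,z,name):
    k=cv2.findContours(m.astype(np.uint8),0,2)[0]; k=max(k,key=cv2.contourArea)
    w=np.array([ray(c,*p[0],z)[:2] for p in k]); r=cv2.minAreaRect((w*1000).astype(np.float32)); b=cv2.boxPoints(r)
    print(name,np.round(r[0]),np.round(r[1]),r[2],b.round().tolist())
box=np.zeros((480,640),bool)
b=box.copy(); b[190:262,275:340]=1
m=b&(P[...,2]>.03)
rect(m,.04,'blue')
print('blue z',np.percentile(P[m][:,2],[5,50,95]))
wh=b&(hsv[...,1]<90)&(P[...,2]>.03); n,l,s,ce=cv2.connectedComponentsWithStats(wh.astype(np.uint8))
for i in range(1,n):
    if s[i,4]>20: print('white',ray(c,*ce[i],.04).round(3),s[i])
g=box.copy(); g[180:285,355:432]=1
gr=g&(hsv[...,0]>40)&(hsv[...,0]<85)&(hsv[...,1]>90)
for lo,hi,z in((.098,.115,.106),(.08,.097,.09)):
    for nm,q in(('green',gr),('grey',g&~gr&(hsv[...,1]<60))):
        mm=q&(P[...,2]>lo)&(P[...,2]<hi)
        if mm.sum()>10: rect(mm,z,f'{nm} z{z} n{mm.sum()}')
ch=g&(P[...,2]>.02)&(P[...,2]<.045)
for nm,rows in(('far',slice(183,200)),('near',slice(263,280))):
    q=box.copy(); q[rows,362:425]=1; rect(ch&q,.03,'cheek '+nm)
b=box.copy(); b[125:180,270:335]=1; rect(b&(P[...,2]>.05),.067,'tipbox')
b=box.copy(); b[270:325,295:362]=1; rect(b&(P[...,2]>.07),.1,'purple')
b=box.copy(); b[285:360,395:455]=1; rect(b&(P[...,2]>.07),.1,'red')
b=box.copy(); b[155:200,215:255]=1; rect(b&(P[...,2]>.008),.016,'dish')
E
```

```text
blue [553.  31.] [141. 106.] 6.709986209869385 [[477.0, 75.0], [489.0, -30.0], [630.0, -14.0], [617.0, 91.0]]
blue z [0.03635767 0.03981488 0.04361291]
white [0.546 0.077 0.04 ] [286 203  12  53 260]
white [0.554 0.026 0.04 ] [298 208  25  37 756]
green z0.106 n198 [ 546. -245.] [136.   9.] 2.490514039993286 [[478.0, -244.0], [478.0, -252.0], [614.0, -247.0], [614.0, -238.0]]
grey z0.106 n282 [ 544. -205.] [139.  11.] 2.5696656703948975 [[475.0, -203.0], [475.0, -214.0], [614.0, -208.0], [613.0, -197.0]]
green z0.09 n659 [ 545. -230.] [138.  30.] 2.50972580909729 [[475.0, -218.0], [476.0, -248.0], [615.0, -242.0], [613.0, -212.0]]
grey z0.09 n739 [ 543. -186.] [140.  34.] 2.7760426998138428 [[472.0, -173.0], [474.0, -207.0], [614.0, -200.0], [612.0, -166.0]]
cheek far [ 642. -185.] [ 24. 138.] 0.50487220287323 [[629.0, -116.0], [631.0, -254.0], [655.0, -253.0], [654.0, -116.0]]
cheek near [ 446. -194.] [ 24. 137.] 3.026700019836426 [[431.0, -126.0], [438.0, -263.0], [462.0, -262.0], [455.0, -125.0]]
tipbox [753.  48.] [ 84. 114.] 6.351478099822998 [[705.0, 101.0], [718.0, -13.0], [801.0, -4.0], [788.0, 110.0]]
purple [370. -22.] [140.  41.] 56.086631774902344 [[314.0, -69.0], [348.0, -91.0], [426.0, 25.0], [392.0, 47.0]]
red [ 309. -265.] [145.  46.] 29.605722427368164 [[235.0, -281.0], [257.0, -320.0], [383.0, -249.0], [360.0, -209.0]]
dish [695. 232.] [88. 84.] 1.4075084924697876 [[650.0, 273.0], [652.0, 189.0], [740.0, 191.0], [738.0, 275.0]]
```

```bash
cat >> h.py <<'E'
from scipy.spatial.transform import Rotation as Ro
def frame(yaxis,z):   # tool R from z axis and y axis
    z=np.array(z,float);z/=np.linalg.norm(z);y=np.array(yaxis,float);y-=z*(y@z);y/=np.linalg.norm(y)
    return np.stack([np.cross(y,z),y,z],1)
def plan(pos,R,off=0.,n=None):
    """shift in current tool axes (mm) and turn (deg) bringing point 'off' ahead of TCP to pos"""
    s=robot.read_state();R0=Ro.from_rotvec(s['orientation']).as_matrix()
    w=Ro.from_matrix(R0.T@R).as_rotvec(degrees=True)
    d=np.array(pos)-R[:,2]*off-s['tool_pos']
    print('shift',(1000*R0.T@d).round(1),'turn',w.round(2),'TCPgoal',(np.array(pos)-R[:,2]*off).round(3))
    if n:  # n rows along shift+turn together
        for i in range(n):
            Ri=R0@Ro.from_rotvec(w*i/n,degrees=True).as_matrix(); print((1000*Ri.T@d/n).round(1),(w/n).round(2))
E
python3 - <<'E'
from h import *
plan([.547,.115,.300],frame([1,.046,0],[0,0,-1]))
E
```

```text
shift [ 558.1 -569.7  104.8] turn [-8.000e-02 -7.000e-02 -7.769e+01] TCPgoal [0.547 0.115 0.3  ]
```

>>> drive_tool:
  moves: [93,28,-28.5,5,0,0,0,93,28,-28.5,5,0,0,0,93,28,-28.5,5,0,0,0,93,28,-28.5,5,0,0,0,93,28,-28.5,5,0,0,0,93,28,-28.5,5,0,0,0,93,28,-28.5,5,0,0,0,93,28,-28.5,5,0,0,0]

```text
t: 0.9
tool_pos: [0.3127, -0.3001, 0.3642]
orientation: [-3.115, -0.408, 0.0]
force: [0.3, -0.7, 0.0]
opening: 0.0927
gripper_force: 0.0
```

>>> drive_tool:
  moves: [93,28,-28.5,5,0,0,0,93,28,-28.5,5,0,0,0,93,28,-28.5,5,0,0,0,93,28,-28.5,5,0,0,0,93,28,-28.5,5,0,0,0,93,28,-28.5,5,0,0,0,93,28,-28.5,5,0,0,0,93,28,-28.5,5,0,0,0]

```text
t: 1.7
tool_pos: [0.4704, -0.0219, 0.3243]
orientation: [-3.115, -0.409, 0.0]
force: [0.1, -0.3, -0.2]
opening: 0.0929
gripper_force: 0.0
```

>>> drive_tool:
  moves: [93,28,-28.5,5,0,0,0,93,28,-28.5,5,0,0,0,93,28,-28.5,5,0,0,0,93,28,-28.5,5,0,0,0]

```text
t: 2.1
tool_pos: [0.5492, 0.1171, 0.3041]
orientation: [3.115, 0.409, -0.001]
force: [0.4, -0.4, 0.2]
opening: 0.0932
gripper_force: 0.0
```

>>> drive_tool:
  moves: [93,0,0,0,0,0,-7.8,93,0,0,0,0,0,-7.8,93,0,0,0,0,0,-7.8,93,0,0,0,0,0,-7.8,93,0,0,0,0,0,-7.8,93,0,0,0,0,0,-7.8,93,0,0,0,0,0,-7.8,93,0,0,0,0,0,-7.8]

```text
t: 2.9
tool_pos: [0.5486, 0.1154, 0.3042]
orientation: [-2.447, -1.97, 0.001]
force: [0.1, -0.4, 1.2]
opening: 0.0931
gripper_force: 0.0
```

>>> drive_tool:
  moves: [93,0,0,0,0,0,-7.7,93,0,0,0,0,0,-7.6]

```text
t: 3.1
tool_pos: [0.5486, 0.1154, 0.3042]
orientation: [-2.163, -2.278, 0.001]
force: [-0.1, 0.2, -0.9]
opening: 0.093
gripper_force: 0.0
```

```bash
python3 - <<'E'
from h import *
print(robot.read_state()['q'])
plan([.547,.115,.198],frame([1,.046,0],[0,0,-1]))
E
```

```text
[ 1.15817818e-01  9.50667325e-02  1.71305850e+00 -1.26087497e-05
  1.33447840e+00  6.41532133e-02]
shift [ -0.3  -1.5 106.2] turn [-0.06  0.    0.33] TCPgoal [0.547 0.115 0.198]
```

>>> drive_tool:
  moves: [93,0,0,36,0,0,0,93,0,0,35,0,0,0,93,0,0,25,0,0,0,93,0,-1,10,0,0,0,93,-10,0,0,0,0,0,93,-10,-2,0,0,0,0,93,-8,-2,0,0,0,0,93,-8,-2,0,0,0,0]

```text
t: 3.9
tool_pos: [0.5444, 0.0784, 0.2007]
orientation: [2.169, 2.27, 0.005]
force: [0.4, 4.0, 3.2]
opening: 0.0929
gripper_force: 2.1
```

>>> drive_tool:
  moves: [93,-8,-1.5,0,0,0,0,93,-8,-1.5,0,0,0,0,93,-8,-1.5,0,0,0,0,93,-8,-1.5,0,0,0,0,93,-8,-1.5,0,0,0,0,93,-8,-1.5,0,0,0,0,93,-8,-1.5,0,0,0,0,93,0,0,0,0,0,0]

```text
t: 4.7
tool_pos: [0.5351, 0.0213, 0.1983]
orientation: [-2.171, -2.271, 0.003]
force: [-0.5, -0.3, 0.5]
opening: 0.0926
gripper_force: 0.0
```

```bash
cat >> h.py <<'E'
def blue(c,z=.04):
    hsv=cv2.cvtColor(c['color'],cv2.COLOR_RGB2HSV)
    m=((hsv[...,0]>100)&(hsv[...,0]<125)&(hsv[...,1]>120)).astype(np.uint8); m[:150]=0;m[350:]=0;m[:,:250]=0;m[:,420:]=0
    k=max(cv2.findContours(m,0,2)[0],key=cv2.contourArea)
    w=np.array([ray(c,*p[0],z)[:2] for p in k]); r=cv2.minAreaRect((w*1000).astype(np.float32))
    return r,cv2.boxPoints(r).round(1)
E
python3 - <<'E'
from h import *
c=snap('top','a.png'); print(blue(c)); print(robot.read_state()['tool_pos'])
cv2.imwrite('pics/a2.png',cv2.resize(c['color'][150:310,240:440,::-1],None,fx=4,fy=4*.9))
E
```

```text
(((540.5243530273438, -79.5383529663086), (136.42880249023438, 28.52354621887207), 0.07061462104320526), array([[472.3, -65.4],
       [472.3, -93.9],
       [608.8, -93.7],
       [608.7, -65.2]], dtype=float32))
[0.53505283 0.02172804 0.19811091]
```

View pics/a2.png

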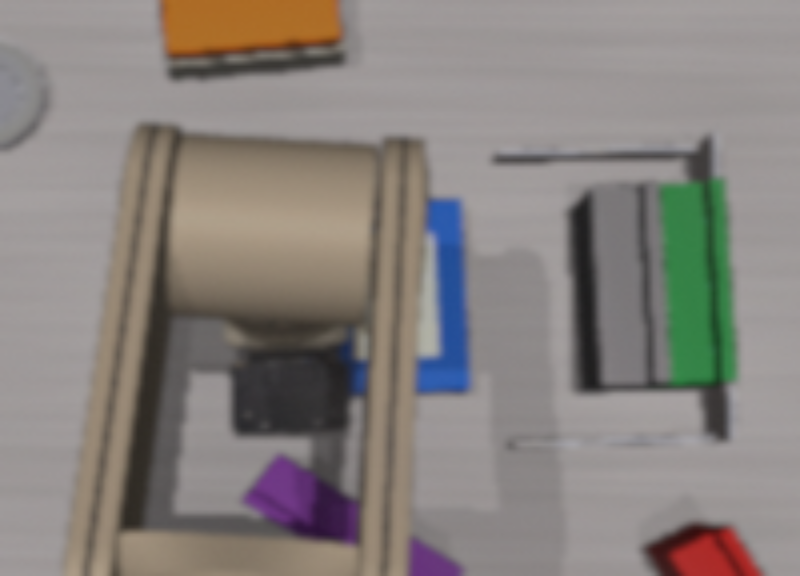

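The top view shows the hinge edge square to the row. In the crop it runs from (462,200) to (469,390), parallel to the grey case's edge, and it is centred between the cheeks. I'll push 28 mm more, then back off.

>>> drive_tool:
  moves: [93,-7,0,0,0,0,0,93,-7,0,0,0,0,0,93,-7,0,0,0,0,0,93,-7,0,0,0,0,0,93,0,0,0,0,0,0,93,20,0,0,0,0,0,93,40,0,0,0,0,0,93,40,0,0,0,0,0]

```text
t: 5.55
tool_pos: [0.5325, 0.0949, 0.1991]
orientation: [2.172, 2.269, 0.001]
force: [0.3, 1.0, -1.1]
opening: 0.0929
gripper_force: 0.0
```

>>> drive_tool:
  moves: [93,40,0,-40,0,0,0,93,40,0,-50,0,0,0,93,0,0,-50,0,0,0]

```text
t: 5.85
tool_pos: [0.5279, 0.1642, 0.3229]
orientation: [-2.164, -2.274, 0.003]
force: [1.8, -0.7, 0.5]
opening: 0.0932
gripper_force: 0.0
```

```bash
python3 - <<'E'
from h import *
c=snap('top','b.png'); print(blue(c)); print(robot.read_state()['tool_pos'])
P=pts(c); hsv=cv2.cvtColor(c['color'],cv2.COLOR_RGB2HSV)
m=np.zeros((480,640),np.uint8); m[190:265,300:385]=1; m&=((P[...,2]>.03)&(P[...,2]<.05)).astype(np.uint8)
k=max(cv2.findContours(m,0,2)[0],key=cv2.contourArea); w=np.array([ray(c,*p[0],.04)[:2] for p in k])
print(cv2.boxPoints(cv2.minAreaRect((w*1000).astype(np.float32))).round(1))
cv2.imwrite('pics/b2.png',cv2.resize(c['color'][150:310,240:440,::-1],None,fx=4,fy=3.6))
plan([.545,.10,.30],frame([.046,-1,0],[.046*.7,-.7,-.7]))
E
```

```text
(((541.7381591796875, -75.7701187133789), (137.5397491455078, 89.4395523071289), 2.7457730770111084), array([[ 470.9,  -34.4],
       [ 475.2, -123.7],
       [ 612.6, -117.1],
       [ 608.3,  -27.8]], dtype=float32))
[0.530953   0.16348603 0.33409599]
[[ 469.   -20. ]
 [ 473.7 -125.8]
 [ 613.6 -119.5]
 [ 608.9  -13.8]]
shift [-64.2  10.5  34.1] turn [-34.75 -35.78  84.82] TCPgoal [0.545 0.1   0.3  ]
```

View pics/b2.png

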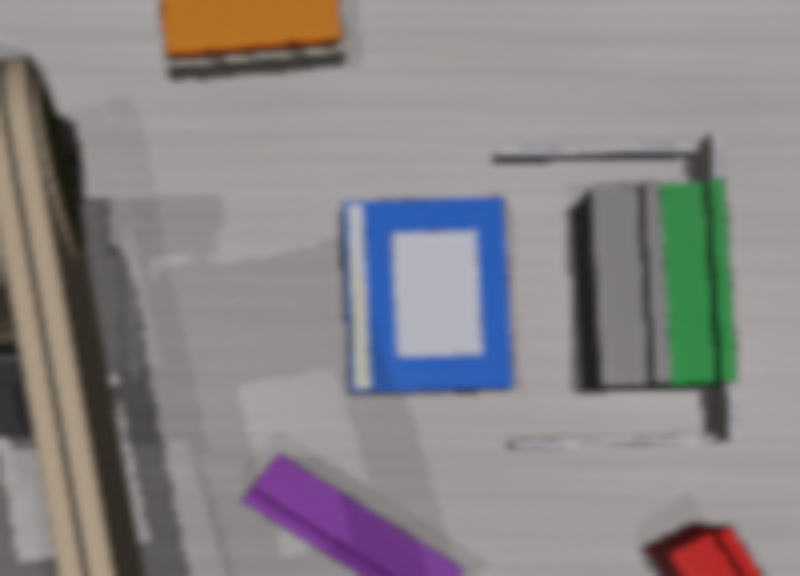

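Square, centred, with a gap of about 6 mm: the rim is at crop (350,290) and the hinge edge at (510,290). Next I'll reorient the tool, turning it 90° and then tilting it 45° toward the file.

>>> drive_tool:
  moves: [60,0,0,0,0,0,8.2,60,0,0,0,0,0,8.2,60,0,0,0,0,0,8.2,60,0,0,0,0,0,8.2,60,0,0,0,0,0,8.2,60,0,0,0,0,0,8.2,60,0,0,0,0,0,8.2,60,0,0,0,0,0,8.2]

```text
t: 6.7
tool_pos: [0.5294, 0.1608, 0.3232]
orientation: [3.056, 0.725, 0.001]
force: [-0.3, -0.6, 0.0]
opening: 0.0601
gripper_force: 0.0
```

>>> drive_tool:
  moves: [36,0,0,0,0,0,8.2,36,0,0,0,0,0,8.2,36,0,0,0,0,0,8,36,0,0,0,-7.5,0,0,36,0,0,0,-7.5,0,0,36,0,0,0,-7.5,0,0]

```text
t: 7.3
tool_pos: [0.5297, 0.1607, 0.3239]
orientation: [2.743, 0.062, 0.016]
force: [0.1, 0.3, -1.8]
opening: 0.0361
gripper_force: 0.0
```

>>> drive_tool:
  moves: [36,0,0,0,-7.5,0,0,36,0,0,0,-7.5,0,0,36,0,0,0,-7.5,0,0,36,0,0,0,0,0,0,36,0,0,0,0,0,0]

```text
t: 7.8
tool_pos: [0.5292, 0.1614, 0.3226]
orientation: [2.359, 0.056, 0.022]
force: [0.6, 0.1, 0.2]
opening: 0.0358
gripper_force: 0.0
```

```bash
cat >> h.py <<'E'
RIM=np.array([.539,-.017,0]); FX=np.array([.046,-1,0])/np.hypot(1,.046)
def tip(h,z,a=45):  # goal: tip centre at distance h past initial rim edge, height z, tool a deg below horizontal
    a=np.radians(a); R=frame(FX*np.sin(a)+[0,0,np.cos(a)],FX*np.cos(a)-[0,0,np.sin(a)])
    plan(RIM+FX*h+[0,0,z],R,.186)
E
python3 - <<'E'
from h import *
s=robot.read_state(); print(s['q'],s['tool_pos'],s['opening'],s['force'])
tip(-.040,.032); tip(.022,.032)
E
```

```text
[ 0.42989857  0.23718066  1.62602036 -0.7130482   1.6190117   2.04542123] [0.52924716 0.16143932 0.32258698] 0.035772194772433985 [0.57086402 0.08021685 0.19576473]
shift [   1.7 -107.   117.9] turn [-0.2  -0.    0.07] TCPgoal [0.531 0.154 0.164]
shift [  1.6 -63.  161.6] turn [-0.2  -0.    0.07] TCPgoal [0.534 0.092 0.164]
```

>>> drive_tool:
  moves: [36,0.5,-36,40,0,0,0,36,0.5,-36,40,0,0,0,36,0.5,-25,28,0,0,0,36,0,-10,10,0,0,0,36,0,15,15,0,0,0,36,0,10,10,0,0,0,36,0,0,0,0,0,0]

```text
t: 8.5
tool_pos: [0.5334, 0.1171, 0.1733]
orientation: [2.357, 0.05, 0.024]
force: [0.5, 0.6, -0.1]
opening: 0.0363
gripper_force: 0.0
```

```bash
python3 - <<'E'
from h import *
c=snap('scene','c.png'); print(robot.read_state()['force'])
tip(.022,.032)
cv2.imwrite('pics/c2.png',cv2.resize(c['color'][150:300,200:440,::-1],None,fx=3.3,fy=3.3))
E
```

```text
[ 0.42597391  0.66220799 -0.08847623]
shift [-0.6 11.1 25. ] turn [-0.09 -0.04 -0.19] TCPgoal [0.534 0.092 0.164]
```

View pics/c2.png

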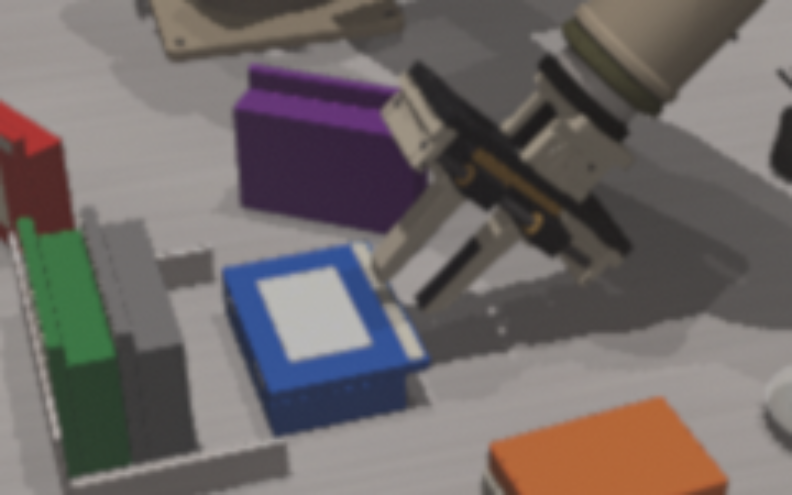

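The scene crop shows the two fingers straddling the rim: the upper tip at (380,275) above the lid, the lower tip at (425,305) just outside it. I'll drop 9 mm and feed in.

>>> drive_tool:
  moves: [36,0,-7,7,0,0,0,36,0,6,6,0,0,0,36,0,6,6,0,0,0,36,0,6,6,0,0,0,36,0,0,0,0,0,0]

```text
t: 9.05
tool_pos: [0.5337, 0.092, 0.1618]
orientation: [2.355, 0.053, 0.022]
force: [-0.6, 0.5, -0.1]
opening: 0.0362
gripper_force: 0.0
```

```bash
python3 - <<'E'
from h import *
s=robot.read_state(); print(s['force'],s['gripper_force'])
tip(.022,.032)
for th in (15,30,45):
    t=np.radians(th); h=-.106*np.cos(t)+.03*np.sin(t)+.106; z=.106*np.sin(t)+.03*np.cos(t)-.03
    print(th,h,z,'tool y,z mm',1000*(h+z)*.707,1000*(h-z)*.707)
E
```

```text
[-0.62489412  0.50272836 -0.09373589] 0.0
shift [ 0.3  0.9 -1.5] turn [ 0.02  0.05 -0.03] TCPgoal [0.534 0.092 0.164]
15 0.01137643376643438 0.026412593569539247 tool y,z mm 26.716842326533353 -10.63056498079514
30 0.029201307198849502 0.04898076211353315 tool y,z mm 55.27472300385453 -13.984074624681341
45 0.05225988462982238 0.06616652224137046 tool y,z mm 83.72746965793333 -9.83199279136449
```

>>> drive_tool:
  moves: [36,0,1,-1.5,0,0,0,36,0,4.5,-2,0,0,0,36,0,4.5,-2,0,0,0,36,0,4.5,-2,0,0,0,36,0,4.5,-1.8,0,0,0,36,0,4.5,-1.5,0,0,0,36,0,4.5,-1.3,0,0,0,36,0,0,0,0,0,0]

```text
t: 9.85
tool_pos: [0.5346, 0.0816, 0.1909]
orientation: [2.356, 0.054, 0.024]
force: [-0.7, 0.6, -0.7]
opening: 0.0357
gripper_force: 0.7
```

```bash
python3 - <<'E'
from h import *
s=robot.read_state(); print(s['force'],s['gripper_force'])
tip(.022,.032)
c=snap('scene','d.png')
cv2.imwrite('pics/d2.png',cv2.resize(c['color'][150:300,200:440,::-1],None,fx=3.3,fy=3.3))
E
```

```text
[-0.72955932  0.60744216 -0.7238893 ] 0.704956166446209
shift [ -0.1 -27.   11.7] turn [-0.   -0.04 -0.05] TCPgoal [0.534 0.092 0.164]
```

View pics/d2.png

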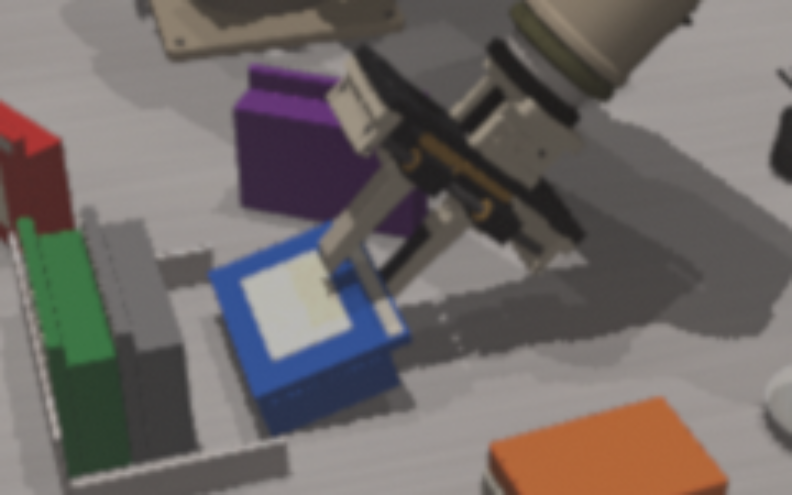

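The rim is up about 15° and the hinge corner has stayed at (275,432), so nothing slipped. I'll continue to about 45°.

>>> drive_tool:
  moves: [36,0,4,-1,0,0,0,36,0,4,-0.8,0,0,0,36,0,4,-0.6,0,0,0,36,0,4,-0.5,0,0,0,36,0,4,-0.3,0,0,0,36,0,4,-0.2,0,0,0,36,0,4.5,0,0,0,0,36,0,0,0,0,0,0]

```text
t: 10.7
tool_pos: [0.5352, 0.0637, 0.2132]
orientation: [2.356, 0.053, 0.023]
force: [-0.7, 1.7, -0.5]
opening: 0.0359
gripper_force: 0.6
```

>>> drive_tool:
  moves: [36,0,4,0.2,0,0,0,36,0,4,0.3,0,0,0,36,0,4,0.5,0,0,0,36,0,4,0.6,0,0,0,36,0,4,0.8,0,0,0,36,0,4,0.8,0,0,0,36,0,4,0.9,0,0,0,36,0,0,0,0,0,0]

```text
t: 11.5
tool_pos: [0.5362, 0.041, 0.2299]
orientation: [2.356, 0.054, 0.023]
force: [0.7, -0.5, -0.9]
opening: 0.0362
gripper_force: 0.3
```

```bash
python3 - <<'E'
from h import *
s=robot.read_state(); print(s['force'],s['gripper_force'])
tip(.022,.032)
c=snap('scene','e.png'); np.savez('e.npz',**c)
cv2.imwrite('pics/e2.png',cv2.resize(c['color'][150:300,200:440,::-1],None,fx=3.3,fy=3.3))
# lid plane from depth
P=pts(c);hsv=cv2.cvtColor(c['color'],cv2.COLOR_RGB2HSV)
f=(P-RIM)@np.stack([FX,[-FX[1],FX[0],0],[0,0,1.]],1)
m=(hsv[...,0]>100)&(hsv[...,0]<125)&(hsv[...,1]>120)&(P[...,2]>.01)&(abs(f[...,1])<.09)&(abs(f[...,0])<.2)
q=f[m]; 
for y0 in(-.065,-.05,.05,.06):
    k=q[abs(q[:,1]-y0)<.006]; print(y0,len(k),k.min(0).round(3),k.max(0).round(3), np.polyfit(k[:,0],k[:,2],1).round(3))
E
```

```text
[ 0.74259092 -0.5059966  -0.86528179] 0.32406996935606003
shift [  0.1 -83.3  10.5] turn [ 0.    0.   -0.03] TCPgoal [0.534 0.092 0.164]
-0.065 32 [ 0.083 -0.066  0.032] [ 0.132 -0.06   0.08 ] [-0.977  0.16 ]
-0.05 67 [ 0.082 -0.056  0.029] [ 0.132 -0.044  0.08 ] [-0.963  0.159]
0.05 99 [0.045 0.045 0.029] [0.133 0.056 0.103] [-0.742  0.135]
0.06 158 [0.046 0.054 0.03 ] [0.133 0.066 0.103] [-0.758  0.137]
```

View pics/e2.png

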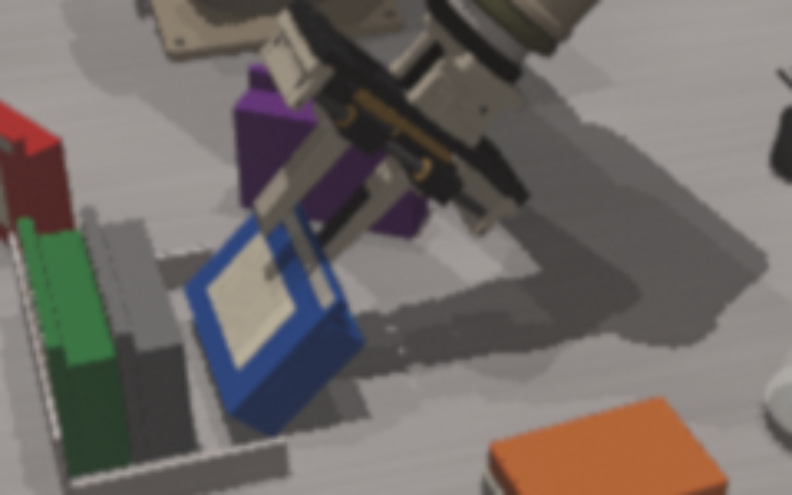

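The case is at about 45° with its hinge still in place: the lid's lower corner measures h≈133, z≈30 mm against 134 and 28 expected. I'll pinch the rim now.

>>> drive_tool:
  moves: [30,0,-3,0,0,0,0,24,0,-3,0,0,0,0,18,0,-3,0,0,0,0,13,0,-2.5,0,0,0,0,10,0,-1.5,0,0,0,0,6,0,0,0,0,0,0,6,0,0,0,0,0,0,6,0,0,0,0,0,0]
  grip_force: 12

```text
t: 12.35
tool_pos: [0.5356, 0.0505, 0.2202]
orientation: [2.356, 0.054, 0.022]
force: [0.8, -0.6, -2.2]
opening: 0.0104
gripper_force: 12.0
```

```bash
python3 - <<'E'
from h import *
s=robot.read_state(); print(s['force'],s['wrist_torque'],s['gripper_force'],s['opening'],s['tool_pos'])
R=Ro.from_rotvec(s['orientation']).as_matrix(); print('tip h,z',(s['tool_pos']+.186*R[:,2]-RIM)@FX,(s['tool_pos']+.186*R[:,2])[2])
# rotate rigidly about pivot (h=.106,z=0): per-row tool-frame twist for 3 deg
piv=RIM+FX*.106; n=np.cross([0,0,1.],FX); 
r=s['tool_pos']-piv
for sg in(1,-1):
    d=(Ro.from_rotvec(sg*np.radians(3)*n).as_matrix()@r-r); print(sg,'axis in tool',(R.T@n*sg*3).round(2),'shift',(1000*R.T@d).round(2),'world dz',d[2])
E
```

```text
[ 0.81498739 -0.55901599 -2.16543686] [ 0.52757276 -0.02310277  0.00134885] 11.957695484161377 0.010399032438843315 [0.53560179 0.05049014 0.22020739]
tip h,z 0.06395000143796196 0.08868868371246583
1 axis in tool [ 3.  0. -0.] shift [-0.   14.53  2.11] world dz 0.008782426956868539
-1 axis in tool [-3. -0.  0.] shift [  0.   -14.62  -1.34] world dz -0.009386000106753362
```

Gripped at 10.4 mm. The tips will pass only about 2 mm above the grey tray, so I'll regrip 4 mm further out.

>>> drive_tool:
  moves: [14,0,0,0,0,0,0,14,0,0,-2,0,0,0,14,0,0,-2,0,0,0,6,0,0,0,0,0,0,6,0,0,0,0,0,0,6,0,0,0,0,0,0]
  grip_force: 15

```text
t: 12.95
tool_pos: [0.5358, 0.0536, 0.2236]
orientation: [2.356, 0.054, 0.023]
force: [-0.1, 1.5, 2.2]
opening: 0.0095
gripper_force: 15.0
```

```bash
cat >> h.py <<'E'
def rot(deg=3.,ph=.106):
    s=robot.read_state(); R=Ro.from_rotvec(s['orientation']).as_matrix(); piv=RIM+FX*ph; n=np.cross([0,0,1.],FX); r=s['tool_pos']-piv
    d=Ro.from_rotvec(np.radians(deg)*n).as_matrix()@r-r
    t=s['tool_pos']+.186*R[:,2]
    print('op',s['opening'],'gf',s['gripper_force'],'F',s['force'].round(1),'M',s['wrist_torque'].round(2),'tip h,z',((t-RIM)@FX).round(4),t[2].round(4),'dist',np.hypot((t-piv)@FX,t[2]).round(4),'pitch',np.degrees(np.arcsin(-R[2,2])).round(1),'toolz.fy',R[:,2].round(3),'step',(1000*R.T@d).round(2))
def lid():
    c=snap('scene'); P=pts(c);hsv=cv2.cvtColor(c['color'],cv2.COLOR_RGB2HSV)
    f=(P-RIM)@np.stack([FX,[-FX[1],FX[0],0],[0,0,1.]],1)
    m=(hsv[...,0]>100)&(hsv[...,0]<125)&(hsv[...,1]>100)&(P[...,2]>.01)&(abs(f[...,1])<.09)&(abs(f[...,0])<.2)
    q=f[m]; print('blue n',len(q),'min',np.percentile(q,2,0).round(3),'max',np.percentile(q,98,0).round(3))
    return c,f,m
E
python3 -c "
from h import *
rot()"
```

```text
op 0.009510991757350698 gf 15.001462697982788 F [-0.1  1.5  2.2] M [ 0.26  0.11 -0.02] tip h,z 0.0609 0.0921 dist 0.1026 pitch 45.0 toolz.fy [ 0.033 -0.706 -0.707] step [ 0.   14.77  2.13]
```

>>> drive_tool:
  moves: [6,0,14.8,2.1,3,0,0,6,0,14.8,2.1,3,0,0,6,0,14.8,2.1,3,0,0,6,0,14.8,2.1,3,0,0,6,0,14.8,2.1,3,0,0,6,0,14.8,2.1,3,0,0,6,0,14.8,2.1,3,0,0,6,0,0,0,0,0,0]

```text
t: 13.75
tool_pos: [0.5399, -0.04, 0.2726]
orientation: [2.723, 0.059, 0.014]
force: [-0.1, -0.3, -3.8]
opening: 0.0097
gripper_force: 15.0
```

```bash
python3 -c "
from h import *
rot();c,f,m=lid()
cv2.imwrite('pics/f2.png',cv2.resize(c['color'][150:300,200:440,::-1],None,fx=3.3,fy=3.3))"
```

```text
op 0.009691968101158719 gf 14.98616337776184 F [-0.1 -0.3 -3.8] M [0.43 0.08 0.  ] tip h,z 0.0986 0.1026 dist 0.1029 pitch 66.0 toolz.fy [ 0.019 -0.406 -0.914] step [ 0.04 14.75  2.21]
blue n 1318 min [ 0.076 -0.059  0.017] max [0.142 0.074 0.114]
```

View pics/f2.png

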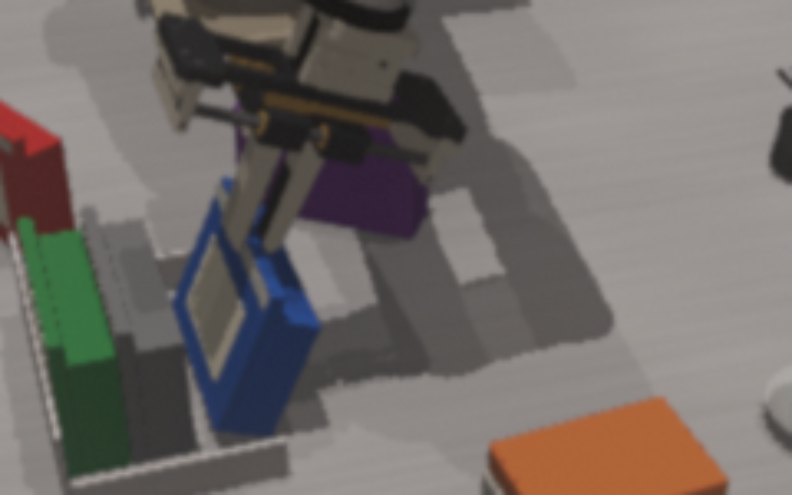

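The case is at about 66° and well held. Its lid's lower corner, at (215,425), is clear of the grey case. I'll do the remaining 24°.

>>> drive_tool:
  moves: [6,0,14.8,2.1,3,0,0,6,0,14.8,2.1,3,0,0,6,0,14.8,2.1,3,0,0,6,0,14.8,2.1,3,0,0,6,0,9.8,1.4,2,0,0,6,0,9.8,1.4,2,0,0,6,0,9.8,1.4,2,0,0,6,0,9.8,1.4,2,0,0]

```text
t: 14.6
tool_pos: [0.5443, -0.136, 0.2839]
orientation: [3.071, 0.072, -0.0]
force: [-0.9, -1.2, -0.4]
opening: 0.01
gripper_force: 15.0
```

>>> drive_tool:
  moves: [6,0,9.8,1.4,2,0,0,6,0,9.8,1.4,2,0,0,6,0,0,0,0,0,0]

```text
t: 14.9
tool_pos: [0.5452, -0.1565, 0.2821]
orientation: [3.14, 0.071, -0.003]
force: [-2.2, -0.8, 2.5]
opening: 0.0099
gripper_force: 15.0
```

```bash
python3 -c "
from h import *
rot();c,f,m=lid()
cv2.imwrite('pics/g2.png',cv2.resize(c['color'][150:300,200:440,::-1],None,fx=3.3,fy=3.3))"
```

```text
op 0.009876176778233079 gf 14.99521091580391 F [-2.2 -0.8  2.5] M [-0.13  0.25  0.03] tip h,z 0.1398 0.0961 dist 0.1018 pitch 89.9 toolz.fy [-0.002 -0.001 -1.   ] step [ 0.02 14.71  2.16]
blue n 1052 min [ 0.109 -0.038  0.014] max [0.146 0.074 0.108]
```

View pics/g2.png

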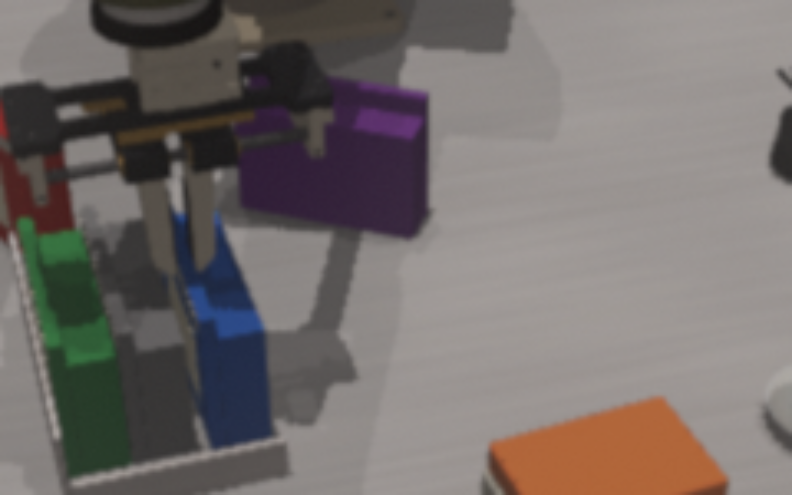

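Upright: blue stands beside grey with its lid face at h≈146 mm and the row front at about 151. I'll release gently and withdraw straight up.

>>> drive_tool:
  moves: [11,0,0,0,0,0,0,13,0,0,0,0,0,0,16,0,0,0,0,0,0,20,0,0,0,0,0,0,20,0,0,-10,0,0,0,20,0,0,-20,0,0,0,20,0,0,-40,0,0,0,20,0,0,-40,0,0,0]

```text
t: 15.75
tool_pos: [0.5448, -0.1558, 0.3938]
orientation: [-3.14, -0.072, 0.002]
force: [1.3, 0.1, 0.5]
opening: 0.0199
gripper_force: 0.0
```

>>> drive_tool:
  moves: [20,0,-40,-30,0,0,0,20,0,-50,0,0,0,0,20,0,-50,0,0,0,0,20,0,-50,0,0,0,0,20,0,-50,0,0,0,0,20,0,-50,0,0,0,0,20,0,-50,0,0,0,0,20,0,0,0,0,0,0]

```text
t: 16.55
tool_pos: [0.5284, 0.189, 0.4235]
orientation: [-3.138, -0.082, -0.001]
force: [-0.3, -0.8, -0.2]
opening: 0.0204
gripper_force: 0.0
```

```bash
python3 - <<'E'
from h import *
lid(); c=snap('top'); P=pts(c); hsv=cv2.cvtColor(c['color'],cv2.COLOR_RGB2HSV)
cv2.imwrite('pics/z2.png',cv2.resize(c['color'][150:310,240:440,::-1],None,fx=4,fy=3.6))
f=(P-RIM-FX*.151)@np.stack([FX,[-FX[1],FX[0],0],[0,0,1.]],1)
b=(hsv[...,0]>100)&(hsv[...,0]<125)&(hsv[...,1]>90)
g=(hsv[...,1]<60); gr=(hsv[...,0]>40)&(hsv[...,0]<85)&(hsv[...,1]>90)
r=(abs(f[...,1])<.1)&(f[...,0]<.1)&(f[...,0]>-.1)
for n,m in(('blue',b),('grey',g),('green',gr)):
  for lo,hi,z in((.1,.112,.106),(.085,.096,.09)):
    k=m&r&(f[...,2]>lo)&(f[...,2]<hi); v,u=np.nonzero(k)
    if len(v)<20: continue
    w=np.array([ray(c,a,d,z) for a,d in zip(u,v)]); q=(w-RIM-FX*.151)@np.stack([FX,[-FX[1],FX[0],0]],1)
    rr=cv2.minAreaRect((q*1000).astype(np.float32)); print(n,z,len(v),np.round(rr[0],1),np.round(rr[1],1),round(rr[2],1),'zmed',np.median(f[k][:,2]).round(4),'xrange',np.percentile(q[:,0],[3,97]).round(4))
E
```

```text
blue n 1240 min [ 0.109 -0.058  0.014] max [0.146 0.074 0.108]
blue 0.106 245 [-10.4  -0.4] [136.2  11.1] 89.6 zmed 0.1052 xrange [-0.0155 -0.0054]
blue 0.09 697 [-29.7  -0.3] [138.9  31.8] 89.9 zmed 0.0895 xrange [-0.0444 -0.0152]
grey 0.106 275 [40.9 -3.4] [ 89.  138.9] 1.3 zmed 0.1052 xrange [0.0329 0.084 ]
grey 0.09 706 [41.  -3.5] [ 76.5 139.7] 0.1 zmed 0.0897 xrange [0.004  0.0342]
green 0.106 188 [62.5 -3.6] [136.   38.1] 89.9 zmed 0.1051 xrange [0.073  0.0813]
green 0.09 643 [62.  -3.8] [138.4  30.1] 89.9 zmed 0.0898 xrange [0.0478 0.0751]
```

View pics/z2.png

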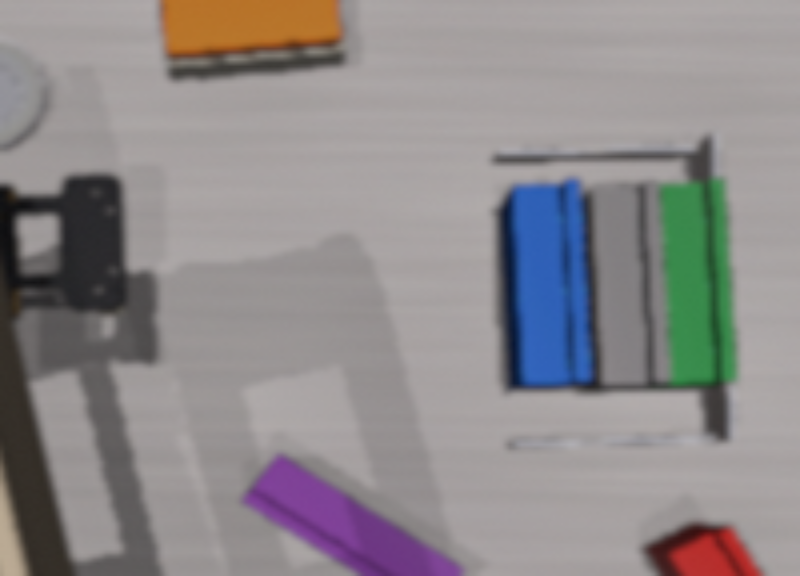

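Blue stands square and upright, centred, with a gap of about 8 mm to grey (crop x 510-592). Its top heights match the filed cases, which have not moved, and the arm is clear.

```bash
python3 -c "
from plant import robot
print(robot.close_job())"
```

```text
the job is handed in; nothing more can be done
None
```

The job is handed in: by my last measurement the blue case stands upright on its hinge edge, square and centred in the file about 8 mm from the grey case, the filed cases have not moved, and the arm is clear; no verdict was returned.

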